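# Load the coffee machine and set its cup dial

## Robot

A 7-joint arm with a two-finger parallel gripper is mounted at the origin on a cart in front of the work surface, level with it; the furniture and walls round the work are solid. World frame = base frame: x ahead of the robot, y to its left, z up, the work surface at z = 0. Lengths are in m, angles in rad, forces in N, time in s.
With the tool pointing down it reaches from about 0.4 to 0.85 m from the base axis. Payload 4.5 kg.
Tool frame: the origin (TCP) lies midway between the tips of the shut fingers; the grasp point (between the pads) lies 19 mm behind it; z points along the fingers, y is the line along which they close (so a half turn about z gives the same grasp; the last joint's range is limited). The gripper opens to 88 mm and grips with 3 to 60 N. Pads are 18 mm wide; open, the fingers measure 123 mm over their backs; the gripper's body (75 mm by 187 mm) begins 45 mm behind the grasp point.
Start: joints at [1.268, 0.689, -0.195, 1.565, 0.157, 0.902, -0.215], TCP at [0.207, -0.59, 0.201] pointing down, gripper open.
Joint ranges: [-3.01, 3.01], [-0.46, 2.08], [-1.47, 1.51], [0.13, 2.56], [-1, 4.14], [0.04, 2.09], [-2.66, 2.66]. Speed limits (rad/s): [2.57, 2.57, 3.14, 3.14, 3.14, 3.14, 3.14].

## Interface

Orientations are given as a unit quaternion [x, y, z, w].
In Python, from plant import r gives the robot as it stands.
- The arm moves only by the tool move_arm, never from a script. Its argument "targets" is a list that holds one entry, the list of rows, each a list of 7 numbers: the opening, from 0 (shut) to 1 (fully open), then the shift along the tool's x, y, z in mm, then the turn, a rotation vector about the tool's x, y, z in degrees. In form: [[[claw, dx, dy, dz, ax, ay, az], ...]]. A call has 1 to 10 rows; each row is the pose to reach, as a shift and turn from the pose commanded when the call began, along the tool's axes at that moment; what a row does not reach only later rows make up. A row lasts 1/8 s, in which the tool goes at most 62.5 mm and 10.7 degrees, less where a joint would pass 70% of its speed; a pose out of reach is approached as far as the arm can. A call with a gripper value outside its range is refused whole. The fingers move at their own pace and stop on an object; "newtons" is the grip in N (left out, the last holds). Time passes only in rows, so rows that repeat a pose let the fingers close. It gives the time, the measured TCP pose, the force, the opening and the grip force at its end, in the units of the state.
- r.get_state(): the state, without advancing time (a new reading comes with each control period).
- r.snapshot(name): name is "scene" or "top" or "wrist"; returns the picture (384x512x3 uint8, red, green, blue); there is no depth.
- r.camera_info(name): a dict with "fx", "fy", "cx", "cy" (pixels), "R" (3x3) and "t" (3): a world point X has camera coordinates R X + t. Camera axes: x right, y down, z forward; pixel columns grow to the right and rows downward; lengths in m; the calibration is good to about 2 mm. A picture is of the moment at which its call begins: read the wrist's pose just before it. camera_info takes no time and is no camera call; for the wrist camera it gives the pose at the moment of the call.
- r.finish_job(): hands the job in; it is judged then, once.
The state is a dict: "clock": time; "q": joint angles; "qd": joint speeds; "joint_torque": joint torques, N m; "tool_pos": TCP position; "eef_rot": TCP orientation; "contact_force": force on the tool from outside, world axes, zero at the start; "moment": the same for the moment, N m; "opening": opening from 0.0 (shut) to 1.0 (fully open); "finger_force": force on a finger pad.
Only numpy, scipy, OpenCV 4.12 (cv2) and the standard library are available. Lean on these libraries where they do the work, as an engineer would, in place of code of your own. Each camera call takes 0.05 s, during which the arm holds its last target. There are 200 camera calls.

## Task

Get the coffee machine ready: pick the one tall capsule out of the wooden tray and stand it upright, foot down, in the round loading well on top of the machine, all the way to the well's floor. Also turn the cup-size dial so that its arrow points right at the steel marker tab beside it. Leave the two short capsules in the tray, and do not shift or knock over the mug or the brown jar.

Things in the scene. Friction and masses are not known exactly. Their poses are not given: they have to be found in the camera images.
- machine: white low coffee machine, fixed; main block 140 mm (x) by 220 mm (y), grey top deck 70 mm above the worktop, with the well in its left (+y) half and the dial in its right half; a clear water tank 45 mm deep at the far side, at the left a column with a spout arm (126 mm high) over a low drip tray. Origin: centre of the main block's underside; x away from the robot, z up.
- well (a point): centre of the flat floor of the round loading well in the machine's deck: well 36 mm in diameter, 20 mm deep, open at the top; frame as the machine's. A tall capsule standing in it projects 24 mm above the deck.
- dial_grip (a point): on the dial's vertical axis, in its bar grip, 97 mm above the worktop. The black dial: a skirt 52 mm in diameter, its top 13 mm above the deck; on it an upright bar grip 14 mm wide, 42 mm long and 26 mm high, its top 109 mm above the worktop. The frame turns with the dial: x runs along the bar towards the arrow (the end with the white line), z up.
- pointer_tip (a point): tip of the dial's arrow, 32 mm from the dial's axis, at the skirt's edge in line with the white line; turns with the dial.
- marker_point (a point): where the arrow tip must stand: 32 mm from the dial's axis, on the radius through the steel marker tab (an upright block 6 mm wide, reaching from 36 to 51 mm from the axis, 9 mm high above the deck, on a thin steel ring round the dial). Fixed in a run; x of its frame points from the axis to the tab.
- dial (a joint): the dial's angle in rad, 0 to 2.7; grows as it is turned clockwise seen from above; it stays where it is left. The marker is 0.5 to 1.5 rad clockwise of the start.
- tray: wooden tray, fixed, 70 mm (x) by 185 mm (y), 18 mm high, with a row of three pockets along its y at -60, 0 and +60 mm, each 31 mm in diameter and 14 mm deep. Origin: centre of the underside. (Wall cabinets overhang the back of the worktop, 0.48 m up: keep the wrist well forward of them when swinging across.)
- tall_capsule: plain aluminium coffee capsule: a cylinder 28 mm in diameter with a flat foot, and on top a rim 35 mm in diameter and 3 mm thick. This one is 44 mm high and stands 30 mm out of its tray pocket. Origin: centre of the foot; z up towards the rim.
- short_capsule_a: plain aluminium coffee capsule: a cylinder 28 mm in diameter with a flat foot, and on top a rim 35 mm in diameter and 3 mm thick. A short one, 30 mm high, 16 mm out of its pocket. Origin: centre of the foot.
- short_capsule_b: plain aluminium coffee capsule: a cylinder 28 mm in diameter with a flat foot, and on top a rim 35 mm in diameter and 3 mm thick. A short one, 30 mm high, 16 mm out of its pocket. Origin: centre of the foot.
- mug: blue and white mug, 92 mm high, 78 mm across, handle about towards the robot, on the drip tray under the spout at the machine's left. Origin: near the centre of its underside.
- brown_jar: dark brown jar with a black lid, 72 mm wide, 87 mm high, on the worktop behind the tray. Origin: centre of its underside.
Mind the look-alikes: they are no part of the job. Leave any orange or red look-alike of the tall_capsule alone.

How it is judged:
By the outcome, as a careful person would: the job done as asked, in the order asked, and still so for the second after the job is handed in, with the robot touching nothing.
It also fails if it takes over 48 s, if anything falls off the work surface, if the arm or the gripper's body presses on something with over 40 N, if the wrist force passes 120 N, or if a joint passes its speed limit or range.

## Working session

There is one attempt and no reset: what is moved stays moved. The work goes in short steps, Python scripts to look and compute and a tool call to move; the robot and the scene stay as the last step left them, time stands still between calls to the robot, and variables do not carry over. Pictures are saved under pics/ and viewed, at most 10 in all, crops included, and the job is handed in when it is done.

Besides the shell and the picture viewer there is one more tool, called by a JSON object that holds its "fn" and its "kwargs", one argument or row to a line. move_arm: Moves the arm, as the interface text tells. Its arguments: {"type":"object","properties":{"targets":{"type":"array","items":{"type":"array","items":{"type":"array","items":{"type":"number"}}}},"newtons":{"type":"number"}},"required":["targets"]}

```bash
mkdir -p pics; ls
python3 - <<'E'
from plant import r
import cv2,numpy as np
s=r.get_state(); print({k:np.round(v,3) for k,v in s.items()})
a=r.snapshot("scene");b=r.snapshot("top")
cv2.imwrite("pics/s.png",a[...,::-1]);cv2.imwrite("pics/t.png",b[...,::-1])
for n in("scene","top","wrist"):print(n,r.camera_info(n))
E
```

```text
pics
{'clock': np.float64(0.0), 'q': array([ 1.268,  0.69 , -0.195,  1.566,  0.157,  0.902, -0.215]), 'qd': array([ 0.002, -0.002, -0.001, -0.001,  0.002, -0.001,  0.   ]), 'joint_torque': array([ 0.0000e+00, -5.2756e+01, -1.2670e+00, -1.5343e+01, -5.3000e-02,
        7.0000e-03,  0.0000e+00]), 'tool_pos': array([ 0.206, -0.589,  0.2  ]), 'eef_rot': array([ 0.986,  0.168, -0.   , -0.001]), 'contact_force': array([ 0.361,  0.565, -0.877]), 'moment': array([-0.008,  0.033, -0.016]), 'finger_force': np.float64(0.0), 'opening': np.float64(1.002)}
scene {'fx': 365.087732369884, 'fy': 365.087732369884, 'cx': 261.60828109085094, 'cy': 191.83078257233916, 'R': array([[-0.76425518, -0.64466606,  0.01787989],
       [-0.32529493,  0.36140328, -0.87382543],
       [ 0.55686374, -0.67364185, -0.48591093]]), 't': array([0.38025849, 0.25941638, 0.89695546])}
top {'fx': 353.17260550577726, 'fy': 353.17260550577726, 'cx': 253.97236830159804, 'cy': 190.83468941752997, 'R': array([[ 0.00919891, -0.99989408,  0.01127846],
       [-0.98280821, -0.01112049, -0.18429419],
       [ 0.1844001 , -0.00938926, -0.98280641]]), 't': array([0.01441898, 0.52138496, 0.90943442])}
wrist {'fx': 286.45149220554896, 'fy': 286.45149220554896, 'cx': 251.38648998706955, 'cy': 194.68537565691778, 'R': array([[ 0.33067672, -0.94374245, -0.00175861],
       [-0.89273351, -0.31340702,  0.32373279],
       [-0.30607154, -0.10548093, -0.94614692]]), 't': array([-0.62269425, -0.04437284,  0.39212154])}
```

View pics/s.png

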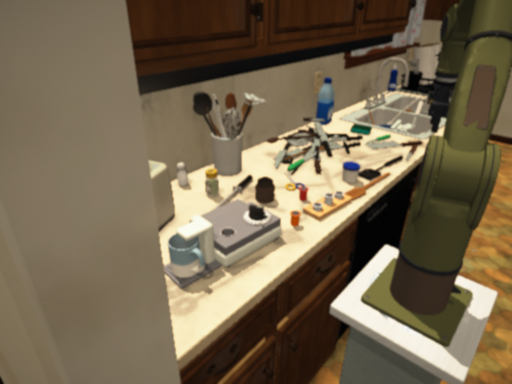

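View pics/t.png

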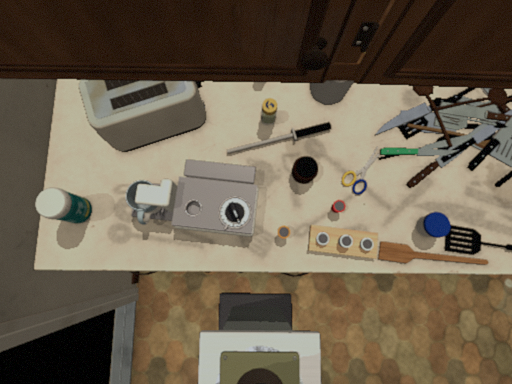

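The top view shows the machine at about (215,205), its well at (193,208), the dial at (235,212) and the tray at (345,243). Orange and red look-alikes sit at (284,232) and (338,207). I'll magnify these areas next.

Run:
```python
import cv2,numpy as np
t=cv2.imread("pics/t.png");s=cv2.imread("pics/s.png")
f=lambda im,x,y,w,h,W,H:cv2.resize(im[y:y+h,x:x+w],(W,H),interpolation=cv2.INTER_CUBIC)
A=f(t,165,150,100,100,400,400)
B=f(t,300,218,100,50,400,200)
C=f(s,290,175,80,50,400,200)[:,:]
D=f(s,220,180,80,80,400,400)
o=np.zeros((600,800,3),np.uint8);o[:400,:400]=A;o[:400,400:]=D;o[400:,:400]=B;o[400:,400:]=C
cv2.imwrite("pics/c.png",o)
```

```text
(no output)
```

View pics/c.png

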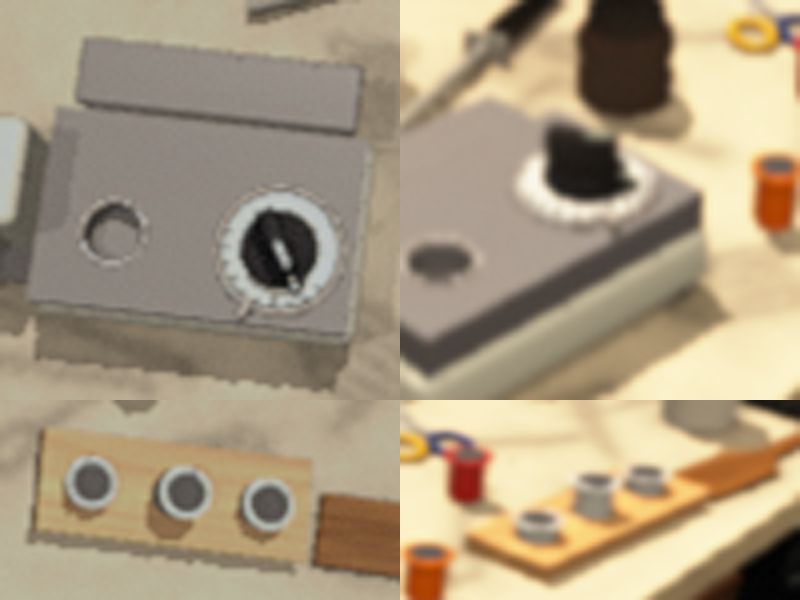

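The tall capsule is the middle one, at (346,241) in the top view. The arrow points to about 5 o'clock and the tab sits at about 7 o'clock, so the turn is clockwise by roughly 1 rad.

```bash
cat > h.py <<'E'
from plant import r
import numpy as np,cv2
from scipy.spatial.transform import Rotation as Ro
def ray(ci,u,v,z):
    R,t=ci["R"],ci["t"]; c=-R.T@t
    d=R.T@np.array([(u-ci["cx"])/ci["fx"],(v-ci["cy"])/ci["fy"],1])
    return c+d*(z-c[2])/d[2]
def proj(ci,X):
    p=ci["R"]@np.array(X)+ci["t"]; return np.array([ci["fx"]*p[0]/p[2]+ci["cx"],ci["fy"]*p[1]/p[2]+ci["cy"]])
def tool(p,yaw_deg=None):
    """shift in tool axes (mm) from the measured TCP to world point p"""
    s=r.get_state();M=Ro.from_quat(s["eef_rot"])
    return M.inv().apply(np.array(p)-s["tool_pos"])*1000
E
python3 - <<'E'
from h import *
c=r.camera_info("top");P=lambda n,u,v,z:print(n,np.round(ray(c,u,v,z),4))
P("capL",300+92/4,218+83/4,.034);P("tall",300+184/4,218+93/4,.048);P("capR",300+269/4,218+106/4,.034)
P("well",165+114/4,150+232/4,.07);P("dialaxis_skirt",165+279/4,150+248/4,.083);P("bar top ends",165+268/4,150+216/4,.109);P(" arrow end",165+294/4,150+290/4,.083)
P("tab",165+246/4,150+306/4,.075)
P("deckcorner",165+30/4,150+300/4,.07);P("deckcorner",165+350/4,150+330/4,.07);P("deckcorner",165+366/4,150+150/4,.07);P("jar",305,170,.087)
s=r.get_state();print(Ro.from_quat(s["eef_rot"]).as_matrix().round(3))
print(tool([.52,-.25,.2]))
E
```

```text
capL [ 0.3948 -0.1673  0.034 ]
tall [ 0.3881 -0.2254  0.048 ]
capR [ 0.3807 -0.2861  0.034 ]
well [0.4696 0.178  0.07  ]
dialaxis_skirt [0.4586 0.0692 0.083 ]
bar top ends [0.4755 0.0754 0.109 ]
 arrow end [0.4315 0.0591 0.083 ]
tab [0.4216 0.0901 0.075 ]
deckcorner [0.4245 0.2306 0.07  ]
deckcorner [0.4072 0.0228 0.07  ]
deckcorner [0.5262 0.0133 0.07  ]
jar [ 0.5713 -0.1138  0.087 ]
[[ 0.944  0.331 -0.001]
 [ 0.331 -0.944  0.002]
 [-0.    -0.002 -1.   ]]
[ 4.08235355e+02 -2.16529197e+02  3.04644611e-01]
```

{"fn": "move_arm", "kwargs": {
  "targets": [
    [[0.6,42,-41,0,0,0,-9],[0.6,84,-82,0,0,0,-18],[0.6,126,-123,0,0,0,-27],[0.6,168,-164,0,0,0,-36],[0.6,210,-205,0,0,0,-45],[0.6,252,-246,0,0,0,-54],[0.6,291,-284,0,0,0,-64],[0.6,291,-284,0,0,0,-64],[0.6,291,-284,0,0,0,-64],[0.6,291,-284,0,0,0,-64]]
  ],
  "newtons": 20
}}

```text
clock: 1.35
tool_pos: [0.3864, -0.2271, 0.2005]
eef_rot: [0.748, 0.663, -0.001, -0.0]
contact_force: [-0.5, 0.5, -0.3]
opening: 0.599
finger_force: 0.0
```

Run:
```python
from h import *
s=r.get_state();ci=r.camera_info("wrist");a=r.snapshot("wrist")
np.savez("w1.npz",**ci);cv2.imwrite("pics/w1.png",a[...,::-1])
print(s["tool_pos"],s["clock"],s["q"].round(2),s["opening"]);print(Ro.from_quat(s["eef_rot"]).as_matrix().round(3))
print("pred tall",proj(ci,[.388,-.226,.048]))
```

```text
[ 0.38643809 -0.22712878  0.20050556] 1.35 [ 0.76  0.5  -0.49  2.07  0.38  0.67 -0.11] 0.5994655558553412
[[ 0.12   0.993 -0.001]
 [ 0.993 -0.12  -0.001]
 [-0.001 -0.001 -1.   ]]
pred tall [252.7471776 170.7474522]
```

View pics/w1.png

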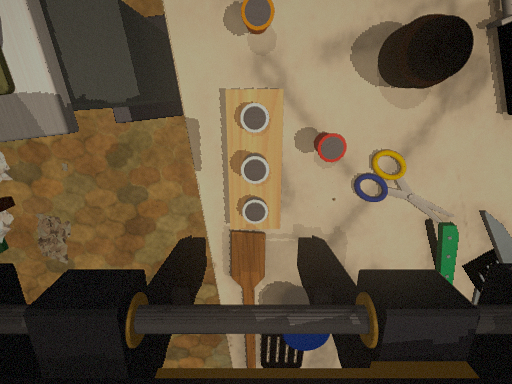

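The wrist view shows the tall capsule at about (255,170), close to the predicted (253,171). The short ones are at (254,117) and (255,211), and the red look-alike at (332,148). I'll refine the positions from the light rims.

Run:
```python
from h import *
ci=dict(np.load("w1.npz"));a=cv2.imread("pics/w1.png");h=cv2.cvtColor(a,cv2.COLOR_BGR2HSV)
m=((h[...,1]<45)&(h[...,2]>110)).astype(np.uint8)*255
cap=[]
for (u,v,z) in((254,117,.034),(255,170,.048),(255,211,.034)):
    k=np.zeros_like(m);cv2.circle(k,(u,v),20,255,-1)
    ct,_=cv2.findContours(m&k,cv2.RETR_EXTERNAL,cv2.CHAIN_APPROX_NONE)
    c=max(ct,key=cv2.contourArea);(x,y),(A,B),_=cv2.fitEllipse(c)
    p=ray(ci,x,y,z);e=ray(ci,x+max(A,B)/2,y,z);cap.append(p)
    print((x,y),A,B,p.round(4),"diam",2*np.linalg.norm(e-p))
print("mid",(cap[0]+cap[2])/2,"sp",np.linalg.norm(cap[0]-cap[2]))
p=ray(ci,332,148,.044);print("red",p)
s=cap[1].copy();s[2]=.0275;print("tool shift",tool(s))
```

```text
(254.3649444580078, 117.19052124023438) 27.5115966796875 28.580909729003906 [ 0.3973 -0.165   0.034 ] diam 0.03385050936639962
(254.58175659179688, 169.21324157714844) 26.568876266479492 27.09172248840332 [ 0.3904 -0.2244  0.048 ] diam 0.03266632987093504
(254.79273986816406, 210.92327880859375) 22.844270706176758 24.426008224487305 [ 0.3839 -0.2839  0.034 ] diam 0.032237655108344435
mid [ 0.39055725 -0.22447428  0.034     ] sp 0.11968658640757113
red [ 0.48486687 -0.21067231  0.044     ]
tool shift [  3.25246846   3.69179926 173.01948073]
```

{"fn": "move_arm", "kwargs": {
  "targets": [
    [[0.6,3,3,50,0,0,0],[0.6,3,3,100,0,0,0],[0.6,3,3,140,0,0,0],[0.6,3,3,160,0,0,0],[0.6,3,3,173,0,0,0],[0.6,3,3,173,0,0,0],[0.2,3,3,173,0,0,0],[0.2,3,3,173,0,0,0],[0.2,3,3,173,0,0,0],[0.2,3,3,173,0,0,0]]
  ],
  "newtons": 20
}}

```text
clock: 2.65
tool_pos: [0.3908, -0.2232, 0.028]
eef_rot: [0.747, 0.665, 0.0, 0.0]
contact_force: [-0.4, 0.3, -0.0]
opening: 0.205
finger_force: 0.0
```

Run:
```python
from h import *
s=r.get_state();a=r.snapshot("wrist");t=r.snapshot("scene")
o=np.zeros((384,800,3),np.uint8);o[:,:512]=a;o[:,512:]=cv2.resize(t[165:225,300:345],(288,384),interpolation=cv2.INTER_CUBIC)
cv2.imwrite("pics/w2.png",o[...,::-1]);print(s["opening"],s["finger_force"],s["tool_pos"])
```

```text
0.20524333377500423 0.0 [ 0.39082862 -0.22319841  0.02799102]
```

View pics/w2.png

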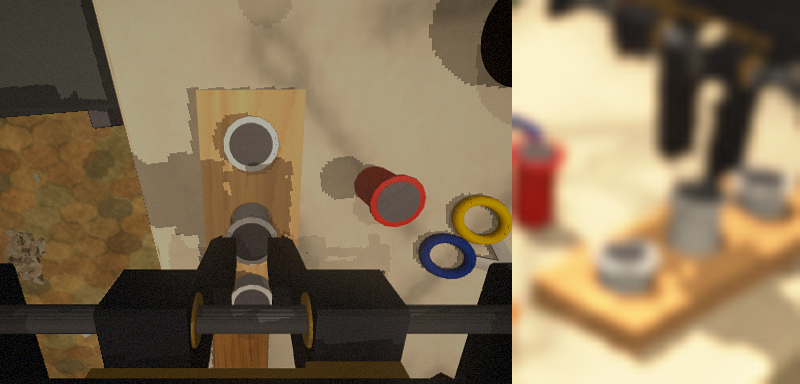

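Run:
```python
from h import *
s=r.get_state();ci=r.camera_info("wrist");sc=r.camera_info("scene")
p=s["tool_pos"]
for X in (p,p+[0,0,.019],[.39,-.2245,.048],[.39,-.2245,.018]):
    q=proj(sc,X);print(proj(ci,X).round(1),q.round(1),((q-[300,165])*6.4+[512,0]).round(0))
print(ray(ci,252,225,.048))
```

```text
[251.5 225.5] [327.5 199.8] [688. 223.]
[251.5 238.1] [328.1 195. ] [692. 192.]
[250.6 241. ] [328.6 194.6] [695. 190.]
[250.7 221.6] [327.6 202.2] [689. 238.]
[ 0.39220439 -0.21346034  0.048     ]
```

Run:
```python
from h import *
a=cv2.imread("pics/w2.png");t=r.snapshot("scene")[...,::-1]
ci=r.camera_info("wrist");print(proj(ci,[.397,-.165,.034]),proj(ci,[.384,-.2839,.034]))
o=np.zeros((480,800,3),np.uint8);o[:,:400]=cv2.resize(a[190:310,200:300],(400,480),interpolation=cv2.INTER_CUBIC);o[:,400:]=cv2.resize(t[160:220,302:352],(400,480),interpolation=cv2.INTER_CUBIC)
o=np.clip(255*(o/255.)**.5,0,255).astype(np.uint8)
cv2.imwrite("pics/w3.png",o)
```

```text
[250.61896934 143.81209625] [252.01278984 302.90277073]
```

View pics/w3.png

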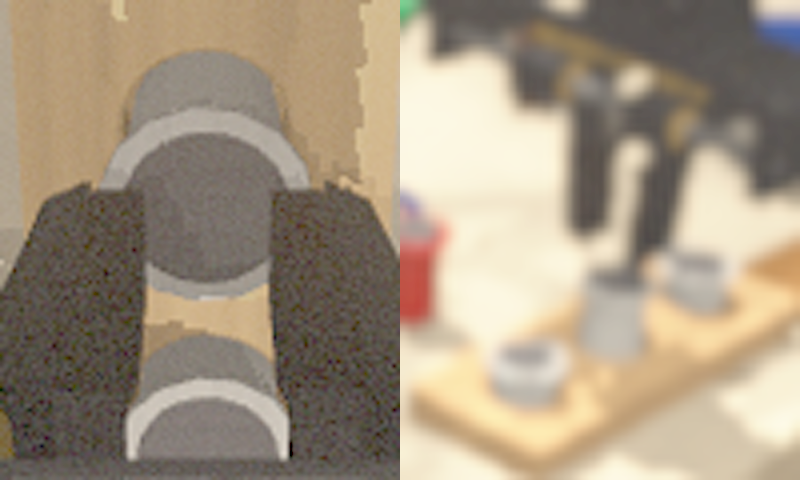

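The capsule still stands upright in its pocket. The fingertips are above it, at wrist row 236, so the real tips sit well behind the reported TCP. I'll work out how far.

Run:
```python
from h import *
s=r.get_state();ci=r.camera_info("wrist");sc=r.camera_info("scene");M=Ro.from_quat(s["eef_rot"])
f=lambda x,y,h:s["tool_pos"]+M.apply([x/1000,y/1000,-h/1000])
for h in(15,20,25,30,35,40,45):
    print(h,[proj(ci,f(9,y,h)).round(1).tolist() for y in(-9,9)],[proj(sc,f(0,y,h)).round(1).tolist() for y in (-15,15)])
```

```text
15 [[237.6, 222.7], [265.4, 222.7]] [[331.5, 197.7], [324.5, 194.4]]
20 [[237.2, 226.0], [265.8, 226.0]] [[331.7, 196.4], [324.7, 193.1]]
25 [[236.8, 229.5], [266.2, 229.5]] [[331.9, 195.1], [324.8, 191.8]]
30 [[236.4, 233.2], [266.6, 233.2]] [[332.0, 193.8], [325.0, 190.6]]
35 [[236.0, 237.1], [267.0, 237.1]] [[332.2, 192.5], [325.1, 189.3]]
40 [[235.5, 241.2], [267.5, 241.2]] [[332.4, 191.2], [325.3, 188.0]]
45 [[235.1, 245.5], [268.0, 245.5]] [[332.5, 189.9], [325.4, 186.7]]
```

{"fn": "move_arm", "kwargs": {
  "targets": [
    [[0.6,0,0,0,0,0,0],[0.6,0,0,0,0,0,0],[0.6,0,0,0,0,0,0],[0.6,-1,0,12,0,0,0],[0.6,-1,0,24,0,0,0],[0.6,-1,0,30,0,0,0],[0.6,-1,0,34,0,0,0],[0.6,-1,0,34,0,0,0]]
  ]
}}

```text
clock: 3.8
tool_pos: [0.3905, -0.224, -0.0064]
eef_rot: [0.747, 0.665, -0.0, -0.0]
contact_force: [0.1, 0.5, 1.1]
opening: 0.597
finger_force: 0.0
```

{"fn": "move_arm", "kwargs": {
  "targets": [
    [[0.1,0,0,0,0,0,0],[0.1,0,0,0,0,0,0],[0.1,0,0,0,0,0,0],[0.1,0,0,0,0,0,0]]
  ],
  "newtons": 20
}}

```text
clock: 4.3
tool_pos: [0.3907, -0.2242, -0.0061]
eef_rot: [0.747, 0.665, 0.0, 0.0]
contact_force: [-0.2, 0.2, 2.2]
opening: 0.376
finger_force: 20.0
```

Run:
```python
from h import *
a=r.snapshot("wrist")[...,::-1];t=r.snapshot("scene")[...,::-1]
o=np.zeros((480,800,3),np.uint8);o[:,:400]=cv2.resize(a[190:310,200:300],(400,480),interpolation=cv2.INTER_CUBIC);o[:,400:]=cv2.resize(t[160:220,302:352],(400,480),interpolation=cv2.INTER_CUBIC)
o=np.clip(255*(o/255.)**.5,0,255).astype(np.uint8)
cv2.imwrite("pics/w4.png",o)
```

```text
(no output)
```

View pics/w4.png

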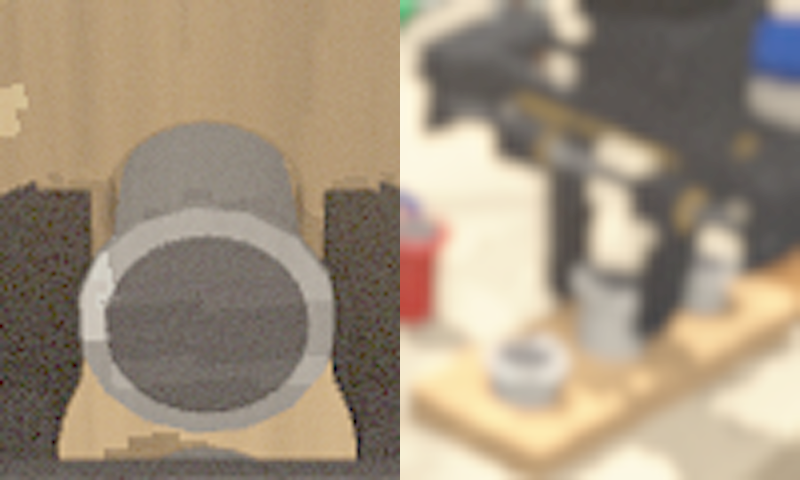

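{"fn": "move_arm", "kwargs": {
  "targets": [
    [[0.1,0,0,-15,0,0,0],[0.1,0,0,-50,0,0,0],[0.1,0,0,-100,0,0,0],[0.1,20,4,-150,0,0,0],[0.1,60,12,-190,0,0,0],[0.1,110,20,-206,0,0,0],[0.1,160,28,-206,0,0,0],[0.1,210,36,-206,0,0,0],[0.1,261,44,-206,0,0,0],[0.1,261,44,-206,0,0,0]]
  ]
}}

```text
clock: 5.65
tool_pos: [0.4656, 0.0351, 0.2]
eef_rot: [0.745, 0.668, 0.002, -0.001]
contact_force: [-0.8, -0.6, -0.1]
opening: 0.374
finger_force: 20.0
```

{"fn": "move_arm", "kwargs": {
  "targets": [
    [[0.1,0,0,0,0,0,0],[0.1,0,0,0,0,0,0]]
  ]
}}

```text
clock: 5.9
tool_pos: [0.4641, 0.0281, 0.1994]
eef_rot: [0.748, 0.664, -0.001, 0.0]
contact_force: [-0.2, -0.2, 0.8]
opening: 0.375
finger_force: 20.0
```

Run:
```python
from h import *
s=r.get_state();ci=r.camera_info("wrist");a=r.snapshot("wrist")
np.savez("w5.npz",**ci);cv2.imwrite("pics/w5.png",a[...,::-1]);cv2.imwrite("pics/w5b.png",cv2.resize(a[:300,:,::-1],(800,469),interpolation=cv2.INTER_CUBIC))
print(s["tool_pos"],s["clock"],s["q"].round(2),s["opening"]);print(Ro.from_quat(s["eef_rot"]).as_matrix().round(3))
for X in([.4696,.178,.07],[.4586,.0692,.083],[.4216,.0901,.075]):print(proj(ci,X))
```

```text
[0.46408429 0.02814362 0.19943011] 5.9 [ 0.19  0.53 -0.54  2.02  0.41  0.7  -0.72] 0.3750223181014943
[[ 0.119  0.993 -0.001]
 [ 0.993 -0.119 -0.001]
 [-0.001 -0.001 -1.   ]]
[238.76947255  26.99715565]
[241.69100288 143.01713564]
[204.51528468 126.24975002]
```

View pics/w5b.png

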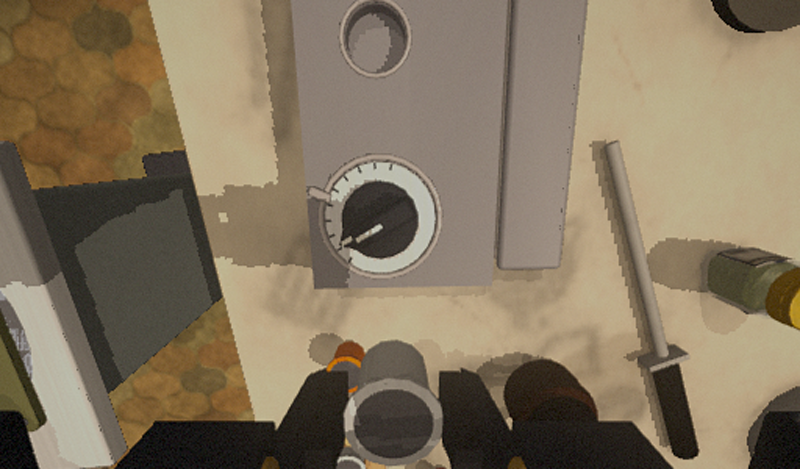

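The view shows the well at (241,24), the dial at about (243,140), the tab at (204,123) and the arrow tip at about (221,157), all close to prediction. The capsule is held at about (252,268).

Run:
```python
from h import *
ci=dict(np.load("w5.npz"));a=cv2.imread("pics/w5.png");g=cv2.cvtColor(a,cv2.COLOR_BGR2GRAY)
def blob(m,u,v,rad,z,n):
    k=np.zeros_like(g);cv2.circle(k,(u,v),rad,255,-1)
    ct,_=cv2.findContours((m.astype(np.uint8)*255)&k,cv2.RETR_EXTERNAL,cv2.CHAIN_APPROX_NONE)
    c=cv2.convexHull(max(ct,key=cv2.contourArea))
    P=np.array([ray(ci,*p[0],z)[:2] for p in c]).astype(np.float32)*1000
    (x,y),(A,B),_=cv2.fitEllipse(P);print(n,(x,y),A,B);return x,y
print(g[24,200:280:3]); print(g[140,190:290:3])
deck=int(np.median(g[60:80,215:270]));print("deck",deck)
w=blob(g>deck+12,241,24,27,.07,"well rim ring")
d=blob(g<75,243,140,27,.083,"skirt")
d2=blob(g>deck+18,243,139,43,.072,"ring/scale")
for n,u,v,z in(("tab",319,193,.079),("tabin",330,199,.079),("tip",345,245,.084)):
    p=ray(ci,u*.64,v*.64,z)[:2]*1000
    for q in(d,d2):print(n,p,"ang",np.degrees(np.arctan2(p[1]-q[1],p[0]-q[0])),np.hypot(*(p-q)))
z0=.1994+.054
p=ray(ci,393*.64,418*.64,z0);e=ray(ci,442*.64,418*.64,z0);print("held rim",p,"r",(e-p)[:2])
```

```text
[130 129 123 128 129 129 167  74 115 113 129 129 131 131 129 134 133  88
  89  89  89 120 130 129 129 129 130]
[119 118 116  88  91 111  89 103 133 134  45  42  45  44  47  42  49  47
  51  58  55  55  58  56  53  56 197 189 187 191 144 128 130 132]
deck 132
well rim ring (471.066162109375, 180.6990509033203) 42.94162368774414 43.36787033081055
skirt (459.1094970703125, 71.07013702392578) 50.05613708496094 51.79343032836914
ring/scale (460.2759704589844, 70.6874771118164) 74.3843002319336 75.42131042480469
tab [422.39491537  93.177512  ] ang 148.946106983542 42.8566977017093
tab [422.39491537  93.177512  ] ang 149.30233688127234 44.05423934268055
tabin [428.99808053  88.46535883] ang 149.9851784745982 34.774863736486054
tabin [428.99808053  88.46535883] ang 150.3867520316201 35.97720774249128
tip [434.81963283  57.58313601] ang -150.9586784873161 27.78302901578836
tip [434.81963283  57.58313601] ang -152.76162496133526 28.63125706854033
held rim [0.46424262 0.02914477 0.2534    ] r [ 0.01639431 -0.0019564 ]
```

{"fn": "move_arm", "kwargs": {
  "targets": [
    [[0.1,50,-4,0,0,0,0],[0.1,100,-8,0,0,0,0],[0.1,151,-12,0,0,0,0],[0.1,151,-12,40,0,0,0],[0.1,151,-12,80,0,0,0],[0.1,151,-12,110,0,0,0],[0.1,151,-12,130,0,0,0],[0.1,151,-12,130,0,0,0],[0.1,151,-12,130,0,0,0]]
  ]
}}

```text
clock: 7.08
tool_pos: [0.471, 0.1811, 0.0704]
eef_rot: [0.748, 0.664, 0.0, 0.0]
contact_force: [0.4, 0.3, -0.5]
opening: 0.377
finger_force: 20.0
```

Run:
```python
from h import *
s=r.get_state();ci=r.camera_info("wrist");a=r.snapshot("wrist")[...,::-1];t=r.snapshot("scene")[...,::-1];tp=r.snapshot("top")[...,::-1]
cv2.imwrite("pics/w6.png",a);cv2.imwrite("pics/t6.png",tp)
print(s["tool_pos"],s["contact_force"])
o=np.zeros((480,800,3),np.uint8);o[:,:400]=cv2.resize(a[170:290,200:300],(400,480),interpolation=cv2.INTER_CUBIC);o[:,400:]=cv2.resize(t[190:250,225:275],(400,480),interpolation=cv2.INTER_CUBIC)
cv2.imwrite("pics/c6.png",np.clip(255*(o/255.)**.6,0,255).astype(np.uint8))
w=[.4707,.1797,.07]
print(proj(ci,w),proj(r.camera_info("scene"),w),proj(ci,s["tool_pos"]+[0,0,.010]),proj(ci,s["tool_pos"]+[0,0,.054]))
```

```text
[0.47102301 0.18105808 0.07036045] [ 0.38208503  0.32890131 -0.52522963]
[251.28956911 227.07753274] [227.40096201 231.85807457] [251.53645537 231.8266695 ] [251.64694175 269.02185003]
```

View pics/c6.png

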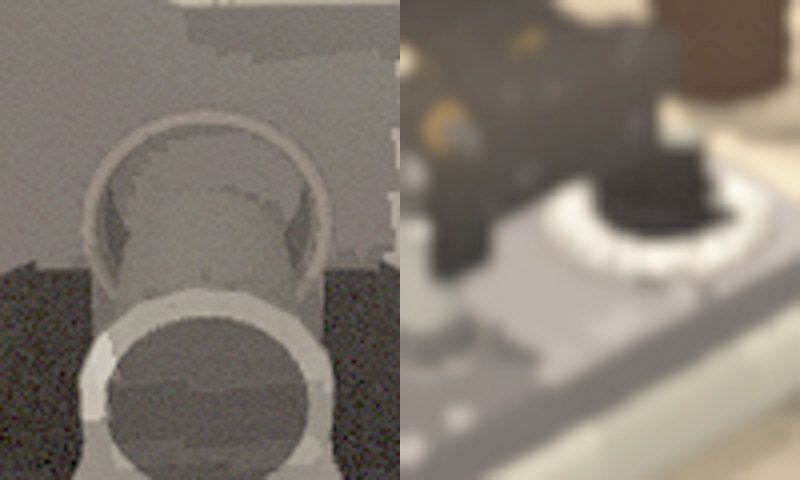

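Wrist view: the capsule's foot hangs centred over the well, with the ring centre at about (252,227) against a prediction of (251,227). I'll lower it in.

{"fn": "move_arm", "kwargs": {
  "targets": [
    [[0.1,-1,0,6,0,0,0],[0.1,-1,0,12,0,0,0],[0.1,-1,0,18,0,0,0],[0.1,-1,0,23,0,0,0],[0.1,-1,0,26,0,0,0],[0.1,-1,0,28,0,0,0],[0.1,-1,0,28,0,0,0],[0.1,-1,0,28,0,0,0]]
  ]
}}

```text
clock: 8.22
tool_pos: [0.4704, 0.1804, 0.0418]
eef_rot: [0.747, 0.665, 0.0, 0.0]
contact_force: [-0.5, -0.5, -0.3]
opening: 0.38
finger_force: 20.0
```

{"fn": "move_arm", "kwargs": {
  "targets": [
    [[0.1,0,0,1,0,0,0],[0.1,0,0,2,0,0,0],[0.1,0,0,3,0,0,0],[0.1,0,0,3,0,0,0]]
  ]
}}

```text
clock: 8.72
tool_pos: [0.4706, 0.1805, 0.0397]
eef_rot: [0.747, 0.665, 0.001, 0.0]
contact_force: [-2.4, -0.3, 12.1]
opening: 0.379
finger_force: 20.0
```

{"fn": "move_arm", "kwargs": {
  "targets": [
    [[0.6,0,0,0,0,0,0],[0.6,0,0,0,0,0,0],[0.6,0,0,0,0,0,0],[0.6,0,0,-20,0,0,0],[0.6,0,0,-70,0,0,0],[0.6,0,0,-110,0,0,0],[0.6,-50,0,-120,0,0,0],[0.6,-50,0,-120,0,0,0],[0.6,-50,0,-120,0,0,0]]
  ]
}}

```text
clock: 9.85
tool_pos: [0.4645, 0.131, 0.1586]
eef_rot: [0.747, 0.664, 0.0, -0.0]
contact_force: [0.0, 0.3, 0.5]
opening: 0.604
finger_force: 0.0
```

Run:
```python
from h import *
s=r.get_state();cw=r.camera_info("wrist");b=r.snapshot("wrist")[...,::-1];cv2.imwrite("pics/w7.png",b)
print(s["tool_pos"],s["clock"],s["q"].round(2),s["opening"]);print(Ro.from_quat(s["eef_rot"]).as_matrix().round(3))
# capsule rim fit at z=.094
g=cv2.cvtColor(b,cv2.COLOR_BGR2GRAY);u,v=proj(cw,[.4706,.18,.094]);print("rim pred",u,v)
k=np.zeros_like(g);cv2.circle(k,(int(u),int(v)),34,255,-1)
for th in(150,165,180):
  ct,_=cv2.findContours(((g>th)*255).astype(np.uint8)&k,cv2.RETR_EXTERNAL,cv2.CHAIN_APPROX_NONE)
  if ct:
    c=max(ct,key=cv2.contourArea)
    if len(c)>5:
      P=np.array([ray(cw,*p[0],.094)[:2] for p in cv2.convexHull(c)]).astype(np.float32)*1000;print("rim",th,cv2.fitEllipse(P))
# bar: white line in w5
ci=dict(np.load("w5.npz"));a=cv2.imread("pics/w5.png");h=a.min(2)
k=np.zeros_like(h);cv2.circle(k,(241,139),20,255,-1)
ct,_=cv2.findContours((((h>100)*255).astype(np.uint8))&k,cv2.RETR_LIST,cv2.CHAIN_APPROX_NONE)
for c in ct:
  if cv2.contourArea(c)<3: continue
  P=np.array([ray(ci,*p[0],.109)[:2] for p in c]).astype(np.float32)*1000
  vx,vy,x0,y0=cv2.fitLine(P,cv2.DIST_L2,0,.01,.01).ravel();print("line",len(c),np.degrees(np.arctan2(vy,vx)),x0,y0,c.reshape(-1,2).min(0),c.reshape(-1,2).max(0))
```

```text
[0.46454078 0.13099971 0.15858957] 9.85 [-0.06  0.61 -0.49  2.02  0.48  0.62 -0.99] 0.6035089851554284
[[ 0.117  0.993  0.   ]
 [ 0.993 -0.117  0.001]
 [ 0.001 -0.    -1.   ]]
rim pred 251.8336410907213 141.59206820374726
rim 150 ((470.1897888183594, 179.67007446289062), (33.581722259521484, 33.83869934082031), 44.566253662109375)
rim 165 ((470.0522155761719, 179.61390686035156), (33.25669479370117, 33.68285369873047), 79.0052490234375)
line 34 23.633139 453.85095 68.52905 [228 143] [244 154]
```

{"fn": "move_arm", "kwargs": {
  "targets": [
    [[0.6,-20,1,0,0,0,10],[0.6,-40,1,0,0,0,20],[0.6,-61,2,0,0,0,30],[0.6,-61,2,0,0,0,40],[0.6,-61,2,20,0,0,50],[0.6,-61,2,50,0,0,59],[0.6,-61,2,80,0,0,59],[0.6,-61,2,98,0,0,59],[0.6,-61,2,105,0,0,59],[0.6,-61,2,105,0,0,59]]
  ],
  "newtons": 15
}}

```text
clock: 11.15
tool_pos: [0.4593, 0.0707, 0.0534]
eef_rot: [0.977, 0.211, -0.0, -0.0]
contact_force: [-0.4, -0.1, 0.5]
opening: 0.598
finger_force: 0.0
```

Run:
```python
from h import *
s=r.get_state();print(s["tool_pos"],s["q"].round(2),s["contact_force"],tool([.459,.0703,.053]));M=Ro.from_quat(s["eef_rot"]).as_matrix();print(np.degrees(np.arctan2(M[1,0],M[0,0])))
b=r.snapshot("wrist")[...,::-1];t=r.snapshot("top")[...,::-1]
```

```text
[0.45925121 0.07072301 0.05337015] [-0.19  0.76 -0.09  2.16  0.29  0.23 -1.69] [-0.36178603 -0.06203872  0.48739447] [-0.4032073   0.28174506  0.37026496]
24.376861006272108
```

Another 54° would take joint 7 to about -2.64, right at its -2.66 limit. I'll rise and regrasp half a turn round.

{"fn": "move_arm", "kwargs": {
  "targets": [
    [[0.6,0,0,-30,0,0,0],[0.6,0,0,-60,0,0,-10],[0.6,0,0,-70,0,0,-20],[0.6,0,0,-70,0,0,-30],[0.6,0,0,-70,0,0,-40],[0.6,0,0,-70,0,0,-50],[0.6,0,0,-70,0,0,-60],[0.6,0,0,-70,0,0,-70],[0.6,0,0,-70,0,0,-80],[0.6,0,0,-70,0,0,-90]]
  ]
}}

```text
clock: 12.5
tool_pos: [0.4598, 0.0696, 0.1246]
eef_rot: [0.54, 0.842, 0.0, 0.001]
contact_force: [-0.1, 0.3, -0.0]
opening: 0.602
finger_force: 0.0
```

{"fn": "move_arm", "kwargs": {
  "targets": [
    [[0.6,0,0,0,0,0,-10],[0.6,0,0,0,0,0,-20],[0.6,0,0,0,0,0,-30],[0.6,0,0,0,0,0,-40],[0.6,0,0,0,0,0,-50],[0.6,0,0,0,0,0,-60],[0.6,0,0,0,0,0,-70],[0.6,0,0,0,0,0,-80],[0.6,0,0,0,0,0,-90],[0.6,0,0,0,0,0,-90]]
  ]
}}

```text
clock: 13.75
tool_pos: [0.4596, 0.0695, 0.1241]
eef_rot: [-0.209, 0.978, -0.0, 0.0]
contact_force: [-0.7, -0.6, 0.1]
opening: 0.597
finger_force: 0.0
```

Run:
```python
from h import *
s=r.get_state();print(s["clock"],s["tool_pos"],s["q"].round(2),tool([.459,.0703,.053]));M=Ro.from_quat(s["eef_rot"]).as_matrix();print(M.round(3),np.degrees(np.arctan2(M[1,0],M[0,0])))
```

```text
13.75 [0.45961189 0.06953285 0.12413833] [ 0.35  0.81 -1.03  2.09  0.99  0.84  0.7 ] [ 0.29205031  0.99041746 71.13760561]
[[-0.912 -0.409  0.001]
 [-0.409  0.912 -0.   ]
 [-0.001 -0.001 -1.   ]] -155.85022049790996
```

Good joint margins now. Descending and gripping the bar.

{"fn": "move_arm", "kwargs": {
  "targets": [
    [[0.6,0,1,30,0,0,0],[0.6,0,1,55,0,0,0],[0.6,0,1,66,0,0,0],[0.6,0,1,71,0,0,0],[0.6,0,1,71,0,0,0],[0.05,0,1,71,0,0,0],[0.05,0,1,71,0,0,0],[0.05,0,1,71,0,0,0],[0.05,0,1,71,0,0,0],[0.05,0,1,71,0,0,0]]
  ],
  "newtons": 25
}}

```text
clock: 15.0
tool_pos: [0.4596, 0.0695, 0.0528]
eef_rot: [-0.21, 0.978, -0.001, 0.0]
contact_force: [2.3, -3.6, 3.3]
opening: 0.159
finger_force: 25.0
```

{"fn": "move_arm", "kwargs": {
  "targets": [
    [[0.05,0,0,0,0,0,0],[0.05,0,0,0,0,0,0]]
  ]
}}

```text
clock: 15.25
tool_pos: [0.4596, 0.0695, 0.0528]
eef_rot: [-0.21, 0.978, -0.001, 0.0]
contact_force: [2.5, -4.4, 4.2]
opening: 0.162
finger_force: 25.0
```

{"fn": "move_arm", "kwargs": {
  "targets": [
    [[0.05,0,0,0,0,0,8],[0.05,0,0,0,0,0,16],[0.05,0,0,0,0,0,24],[0.05,0,0,0,0,0,32],[0.05,0,0,0,0,0,40],[0.05,0,0,0,0,0,48],[0.05,0,0,0,0,0,54],[0.05,0,0,0,0,0,54],[0.05,0,0,0,0,0,54],[0.05,0,0,0,0,0,54]]
  ]
}}

```text
clock: 16.5
tool_pos: [0.4596, 0.0697, 0.0528]
eef_rot: [0.257, 0.966, -0.001, 0.001]
contact_force: [1.3, -4.2, 3.4]
opening: 0.155
finger_force: 25.0
```

Run:
```python
from h import *
s=r.get_state();print(s["clock"],s["tool_pos"],s["q"].round(2),s["contact_force"],s["moment"]);M=Ro.from_quat(s["eef_rot"]).as_matrix();print(np.degrees(np.arctan2(M[1,0],M[0,0])))
```

```text
16.5 [0.45964254 0.06965989 0.05280448] [ 0.2   0.86 -0.75  2.14  1.13  0.61 -0.34] [ 1.28069565 -4.16672727  3.39612515] [-0.88199673 -0.68017664 -0.06262178]
150.21964017846966
```

{"fn": "move_arm", "kwargs": {
  "targets": [
    [[0.4,0,0,0,0,0,0],[0.4,0,0,0,0,0,0],[0.4,0,0,0,0,0,0],[0.4,0,0,-40,0,0,0],[0.4,0,0,-90,0,0,0],[0.4,-30,0,-120,0,0,0],[0.4,-50,0,-130,0,0,0],[0.4,-50,0,-130,0,0,0],[0.4,-50,0,-130,0,0,0]]
  ]
}}

```text
clock: 17.62
tool_pos: [0.5009, 0.0465, 0.182]
eef_rot: [0.256, 0.967, -0.0, -0.001]
contact_force: [-0.0, 1.4, 0.3]
opening: 0.404
finger_force: 0.0
```

Run:
```python
from h import *
s=r.get_state();ci=r.camera_info("wrist");a=r.snapshot("wrist")[...,::-1];t=r.snapshot("top")[...,::-1]
np.savez("w8.npz",**ci);cv2.imwrite("pics/w8.png",a);cv2.imwrite("pics/t8.png",t)
print(s["clock"],s["tool_pos"])
for X in([.459,.07,.083],[.459,.07,.109],[.4706,.18,.094]):print(proj(ci,X))
u,v=[int(x) for x in proj(ci,[.459,.07,.083])]
u=np.clip(u,60,452);v=np.clip(v,60,324)
o=np.zeros((600,800,3),np.uint8);o[:480,:480]=cv2.resize(a[v-60:v+60,u-60:u+60],(480,480),interpolation=cv2.INTER_CUBIC)
o[:320,480:]=cv2.resize(t[165:245,170:250],(320,320),interpolation=cv2.INTER_CUBIC)
o[320:560,480:]=cv2.resize(a,(320,240));print("crop origin",u-60,v-60)
cv2.imwrite("pics/c8.png",o)
```

```text
17.625 [0.50092407 0.0464942  0.18199597]
[249.85358375 137.06821353]
[249.67961241 140.90298151]
[363.36485312  88.47981887]
crop origin 189 77
```

View pics/c8.png

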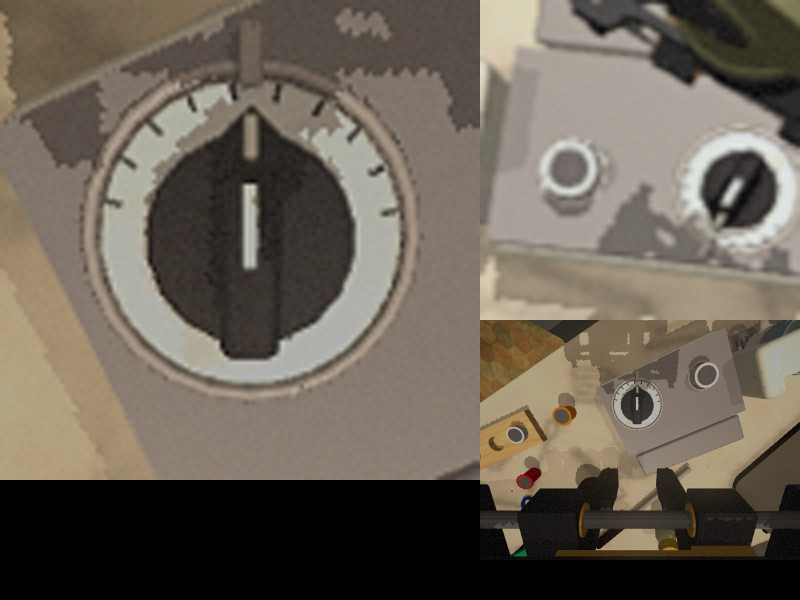

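The last view shows the arrow tip at (251,108) in line with the tab at (250,55) and the axis at (250,237), under 1° of error. The capsule stands in the well, and the gripper is clear of everything.

```bash
python3 -c "
from plant import r
print(r.finish_job())"
```

```text
the job is handed in; nothing more can be done
None
```

I've handed the job in at about 17.6 s: the tall capsule stands on the well's floor, the dial arrow points at the steel marker tab to within about 1°, and I touched nothing else; no verdict came back.

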